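Shift the bottle roller's gated gear lever to the green slot

TASK

Change the bottle roller's gear: push the black-knobbed lever with the fingertips out of its column into neutral, across the gate, and fully home into the slot marked by the green disc, without pushing it home in a slot of another colour. Push gently: do not grip the knob and do not force the lever against the gate. Leave the jars, the tin and everything else on the bench where they are.

Things in the scene. Friction and masses are not known exactly. Their poses are not given: they have to be found in the camera images.
- gearbox: Bench bottle roller, fixed: grey gearbox housing (x -75 to 75, y -85 to 190 mm, flat deck 105 mm above the bench), and on its far side a low roller bed with an amber jar (x 130 to 280 mm, top 137 mm above the bench). Origin on the bench under the gate's centre; x points to the rollers, away from the robot, y to the left. Turned up to 0.35 rad.
- gate (a point): Centre of the gate, on top of its aluminium plate, 105 mm above the bench; axes as the gearbox. A cross channel (neutral) runs along y through it; three columns cross it along x at y = +26, 0, -26 mm (left, centre, right), making six slots. Channel and slots are 16 mm wide; slots end 29 mm from the channel's middle. Tongues between columns have round ends.
- knob (a point): Centre of the black ball knob, 34 mm across, on top of the gear lever (steel rod 10 mm thick), 150 mm from the lever's pivot, which lies 75 mm below gate. Knob centre above the plate: 75 mm with the lever upright, about 60 mm home in a left or right slot. From the gate, in gearbox axes: x = 150 mm sin(selector), y = 150 mm cos(selector) sin(cross).
- pin (a point): Point on the lever's centre line, 75 mm from the pivot, where it passes through the gate. Fully home in a slot it is about 19 mm, measured level, from the centre of that slot's disc.
- selector (a joint): Fore-aft tilt of the lever in rad: 0 in neutral, positive leaning to the gearbox's +x (away from the robot). Fully home in a slot at about +0.30 or -0.30.
- cross (a joint): Sideways tilt of the lever in rad, positive leaning to the gearbox's +y (left): left column about +0.342, centre 0, right about -0.342. The lever starts anywhere along the left column, which has no discs. Both tilts have friction only, no spring: about 2 N at the knob moves the lever and it stays where it is left.
- disc_green: Flat disc 18 mm across, 3 mm thick, on the gate plate beyond the closed end of a slot of the centre or right column; which of those four slots has which colour varies. Origin at its underside centre, in line with its slot: from gate, in gearbox axes, x = +42 or -42 mm and y = 0 or -26 mm. This one is green, the wanted gear.
- disc_blue: Flat disc 18 mm across, 3 mm thick, on the gate plate beyond the closed end of a slot of the centre or right column; which of those four slots has which colour varies. Origin at its underside centre, in line with its slot: from gate, in gearbox axes, x = +42 or -42 mm and y = 0 or -26 mm. This one is blue.
- disc_yellow: Flat disc 18 mm across, 3 mm thick, on the gate plate beyond the closed end of a slot of the centre or right column; which of those four slots has which colour varies. Origin at its underside centre, in line with its slot: from gate, in gearbox axes, x = +42 or -42 mm and y = 0 or -26 mm. This one is yellow.
- disc_red: Flat disc 18 mm across, 3 mm thick, on the gate plate beyond the closed end of a slot of the centre or right column; which of those four slots has which colour varies. Origin at its underside centre, in line with its slot: from gate, in gearbox axes, x = +42 or -42 mm and y = 0 or -26 mm. This one is red.
- jar_a: Loose glass sample jar with a yellow lid, 62 mm across, 78 mm tall, standing on the bench; bystander, leave it. Origin at its underside centre. To the right of the gearbox.
- jar_b: Loose glass sample jar with a yellow lid, 62 mm across, 78 mm tall, standing on the bench; bystander, leave it. Origin at its underside centre. To the left of the gearbox.
- jar_c: Loose glass sample jar with a yellow lid, 62 mm across, 78 mm tall, standing on the bench; bystander, leave it. Origin at its underside centre. Also to the right of the gearbox, farther from the robot.
- tin: Loose steel sample tin, 40 mm across, 32 mm tall, standing on the gearbox's deck about 155 mm to the left of the gate; bystander, leave it. Origin at its underside centre.
- beaker: Loose steel beaker, 70 mm across, 90 mm tall, at the left of the bench; bystander. Origin at its underside centre.
- scraper: Loose long-handled spatula lying on the bench at the right; bystander. Origin on the bench under it.

How it is judged:
At the end, for the whole second after the job is handed in: The lever rests fully home in the green disc's slot (pin within 24 mm, measured level, of the disc's centre; 19 mm is the end of the slot, 42 mm is neutral) and is still, and every loose thing is within 30 mm of where it started (horizontal distance between pin and disc_green below 0.024 m and velocity of joint selector between -0.05 and 0.05 rad/s and velocity of joint cross between -0.05 and 0.05 rad/s and distance of each of jar_a, jar_b, jar_c, tin, beaker, scraper from where it was at the start of the episode below 0.03 m); the robot touches nothing.
It fails at once if the lever is pushed home in the slot of the blue, yellow or red disc (horizontal distance between pin and disc_blue below 0.024 m or horizontal distance between pin and disc_yellow below 0.024 m or horizontal distance between pin and disc_red below 0.024 m).
It fails at once if the fingers load the lever or gearbox with more than 35 N, as by gripping the knob or forcing the gate (contact force between gearbox and the fingers above 35 N).
It fails at once if a bystander is lifted or moved more than 30 mm (distance of any of jar_a, jar_b, jar_c, tin, beaker, scraper from where it was at the start of the episode above 0.03 m).
It fails at once if a jar, the tin or the beaker is tipped more than about 23 degrees (angle between any of jar_a, jar_b, jar_c, tin, beaker's own z axis and vertical above 0.4 rad).
It also fails if it takes over 61 s, if anything falls off the work surface, if the arm or the gripper's body presses on something with over 40 N, if the wrist force passes 120 N, or if a joint passes its speed limit or range.

ROBOT

A 6-joint arm with a two-finger parallel gripper is mounted at the origin on the work surface. World frame = base frame: x ahead of the robot, y to its left, z up, the work surface at z = 0. Lengths are in m, angles in rad, forces in N, time in s.
With the tool pointing down it reaches from about 0.225 to 0.875 m from the base axis. Payload 3.4 kg.
Tool frame: the origin (TCP) lies at the very end of the fingers, on their centre line; the grasp point (between the pads) lies 19 mm behind it; z points along the fingers, y is the line along which they close (so a half turn about z gives the same grasp; the last joint's range is limited). The gripper opens to 85 mm and grips with 20 to 120 N. Pads are 22 mm wide; open, the fingers measure 114 mm over their backs; the gripper's body (76 mm by 85 mm) begins 54 mm behind the grasp point. The pads swing forward as they close: fully open they stand 13 mm farther back than shut.
Start: joints at [-1.227, 0.276, 1.505, -0, 1.361, -0.121], TCP at [0.258, -0.514, 0.231] pointing down, gripper open.
Joint ranges: [-2.89, 2.89], [-0.75, 2.08], [0.22, 2.7], [-1.18, 4.32], [0.11, 2.71], [-2.7, 2.7]. Speed limits (rad/s): [2.57, 2.57, 3.14, 3.14, 3.14, 3.14].

INTERFACE

Orientations are given as a unit quaternion [w, x, y, z].
In Python, from rig import manip, eyes gives the robot as it stands.
- The arm moves only by the tool servo_tool, never from a script. Its argument "series" is text: rows parted by semicolons, each of 7 numbers parted by spaces: the shift along the tool's x, y, z in m, then the turn, a rotation vector about the tool's x, y, z in degrees, then the closure, from 0 (fully open) to 1 (shut). In form: dx dy dz ax ay az fingers; .... A call has 1 to 5 rows; each row is the pose to reach, as a shift and turn from the pose commanded when the call began, along the tool's axes at that moment; what a row does not reach only later rows make up. A row lasts 1/10 s, in which the tool goes at most 50 mm and 8.59 degrees, less where a joint would pass 70% of its speed; a pose out of reach is approached as far as the arm can. A call with a gripper value outside its range is refused whole. The fingers move at their own pace and stop on an object; "squeeze" is the grip in N (left out, the last holds). Time passes only in rows, so rows that repeat a pose let the fingers close. It gives the time, the measured TCP pose, the force, the opening and the grip force at its end, in the units of the state.
- manip.get_state(): the state, without advancing time (a new reading comes with each control period).
- eyes.get_image(name): name is "scene" or "top" or "wrist"; returns the picture (480x640x3 uint8, red, green, blue); there is no depth.
- eyes.camera_info(name): a dict with "fx", "fy", "cx", "cy" (pixels), "eye" and "orientation" of the camera in the world. Camera axes: x right, y down, z forward; pixel columns grow to the right and rows downward; lengths in m; the calibration is good to about 2 mm. The wrist camera is an equidistant fisheye: a pixel r from the principal point sees the ray r / f radians off the axis. A picture is of the moment at which its call begins: read the wrist's pose just before it. camera_info takes no time and is no camera call; for the wrist camera it gives the pose at the moment of the call.
- manip.sign_off(): hands the job in; it is judged then, once.
The state is a dict: "clock": time; "qpos": joint angles; "qd": joint speeds; "effort": joint torques, N m; "position": TCP position; "ee_rot": TCP orientation; "contact_force": force on the tool from outside, world axes, zero at the start; "moment": the same for the moment, N m; "width": finger opening in m; "gripper_force": force on a finger pad.
Only numpy, scipy, OpenCV 4.12 (cv2) and the standard library are available. Lean on these libraries where they do the work, as an engineer would, in place of code of your own. Each camera call takes 0.05 s, during which the arm holds its last target. There are 200 camera calls.

## Working session

There is one attempt and no reset: what is moved stays moved. The work goes in short steps, Python scripts to look and compute and a tool call to move; the robot and the scene stay as the last step left them, time stands still between calls to the robot, and variables do not carry over. Pictures are saved under pics/ and viewed, at most 10 in all, crops included, and the job is handed in when it is done.

Besides the shell and the picture viewer there is one more tool, called after ">>>" as name(argument=value, ...) on one line, values as JSON. servo_tool: Moves the arm, as the interface text tells. Its arguments: {"type":"object","properties":{"series":{"type":"string"},"squeeze":{"type":"number"}},"required":["series"]}

```bash
mkdir -p pics; python3 - <<'E'
from rig import manip, eyes
import cv2,json
s=manip.get_state();print(s['clock'],s['position'],s['ee_rot'],s['width'])
for n in ['scene','top']:
    im=eyes.get_image(n);cv2.imwrite(f'pics/{n}0.png',im[:,:,::-1]);print(n,eyes.camera_info(n))
E
```

```text
0.0 [ 0.25755742 -0.51351772  0.23044488] [-8.92090783e-04  9.73116452e-01  2.30311891e-01 -9.30244048e-05] 0.08521319995662227
scene {'fx': 450.512974974701, 'fy': 450.512974974701, 'cx': 319.83837169565095, 'cy': 234.80021035226846, 'eye': array([ 0.88963857, -0.3961282 ,  1.03787293]), 'orientation': array([-0.25443673,  0.89848771,  0.34286458, -0.10210611])}
top {'fx': 467.62539305969875, 'fy': 467.62539305969875, 'cx': 317.6314828861441, 'cy': 236.72982594979842, 'eye': array([0.39562135, 0.02211257, 1.27585031]), 'orientation': array([ 0.04512464, -0.69795728,  0.71313328, -0.0475429 ])}
```

View pics/top0.png

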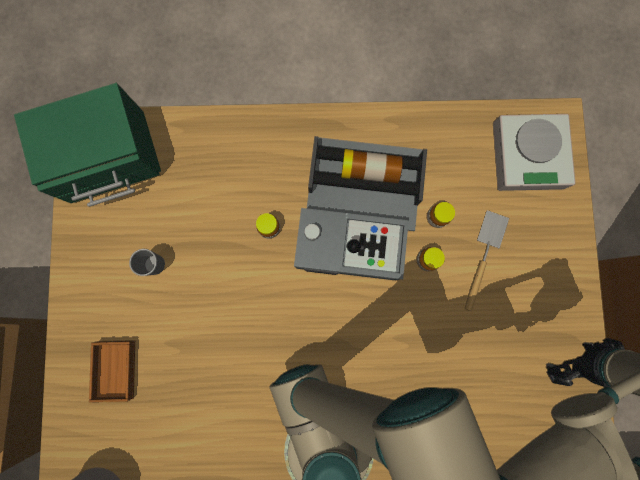

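View pics/scene0.png

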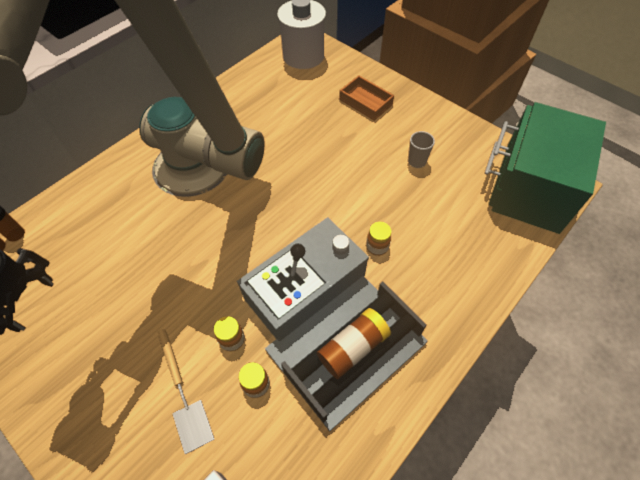

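The top view shows the discs: blue (374,229) and red (384,230) on the far side, green (371,262) and yellow (381,264) on the near side. Green is therefore centre column, near side. The knob is at (354,246) in top and (298,250) in scene.

```bash
cat > h.py <<'E'
import numpy as np,cv2
from scipy.spatial.transform import Rotation as R
from rig import manip,eyes
def rot(q): return R.from_quat(np.r_[q[1:],q[0]])
def ray(n,u,v):
    c=eyes.camera_info(n); d=rot(c['orientation']).apply([(u-c['cx'])/c['fx'],(v-c['cy'])/c['fy'],1]); return np.array(c['eye']),d
def plane(n,p,z):
    e,d=ray(n,*p); return e+d*(z-e[2])/d[2]
def tri(ps):
    A=np.zeros((3,3));b=np.zeros(3)
    for n,p in ps.items():
        e,d=ray(n,*p);d=d/np.linalg.norm(d);M=np.eye(3)-np.outer(d,d);A+=M;b+=M@e
    return np.linalg.solve(A,b)
HUE={'green':(50,90),'blue':(100,125),'yellow':(25,35),'red':(0,6)}
def discs(n,im,box):
    x0,y0,x1,y1=box; hsv=cv2.cvtColor(im[y0:y1,x0:x1],cv2.COLOR_RGB2HSV);o={}
    for k,(a,b) in HUE.items():
        m=cv2.inRange(hsv,(a,130,90),(b,255,255)); N,_,st,c=cv2.connectedComponentsWithStats(m)
        if N>1:
            i=1+np.argmax(st[1:,4]); o[k]=(c[i]+[x0,y0],st[i,4])
    return o
def knob(im,box):
    x0,y0,x1,y1=box; m=(im[y0:y1,x0:x1].max(2)<50).astype(np.uint8)
    m=cv2.morphologyEx(m,cv2.MORPH_OPEN,cv2.getStructuringElement(cv2.MORPH_ELLIPSE,(9,9)))
    N,_,st,c=cv2.connectedComponentsWithStats(m)
    return [(c[i]+[x0,y0],st[i]) for i in range(1,N)]
E
python3 - <<'E'
from h import *
B={'top':(340,218,408,275),'scene':(240,255,325,310)}
K={'top':(335,225,385,265),'scene':(280,232,320,275)}
P={}
for n in B:
    im=cv2.imread(f'pics/{n}0.png')[:,:,::-1].copy()
    for k,(p,a) in discs(n,im,B[n]).items(): print(n,k,p,a,plane(n,p,.108)); P[n,k]=plane(n,p,.108)
    print('knob',knob(im,K[n]))
    x0,y0,x1,y1=B[n]
    x0-=20;x1+=20;y0-=25;y1+=15
    cv2.imwrite(f'pics/c_{n}.png',cv2.resize(im[y0:y1,x0:x1,::-1],None,fx=5,fy=5,interpolation=cv2.INTER_CUBIC))
E
```

```text
top green [370.4516129  261.58064516] 31 [ 0.48408481 -0.11433694  0.108     ]
top blue [373.77419355 228.80645161] 31 [ 0.56675979 -0.12574616  0.108     ]
top yellow [380.67567568 263.        ] 37 [ 0.47998139 -0.1397798   0.108     ]
top red [383.94444444 230.02777778] 36 [ 0.56309655 -0.15130553  0.108     ]
knob [(array([381.73076923, 247.43589744]), array([43, 15,  7, 16, 78], dtype=int32)), (array([372., 245.]), array([33, 16,  9,  9, 57], dtype=int32))]
scene green [274.5 269. ] 24 [ 0.48160354 -0.11183803  0.108     ]
scene blue [297.      294.34375] 32 [ 0.56469284 -0.12356118  0.108     ]
scene yellow [265.42424242 275.57575758] 33 [ 0.47801699 -0.13780605  0.108     ]
scene red [287.8974359  301.28205128] 39 [ 0.56111044 -0.14925618  0.108     ]
knob []
```

View pics/c_top.png

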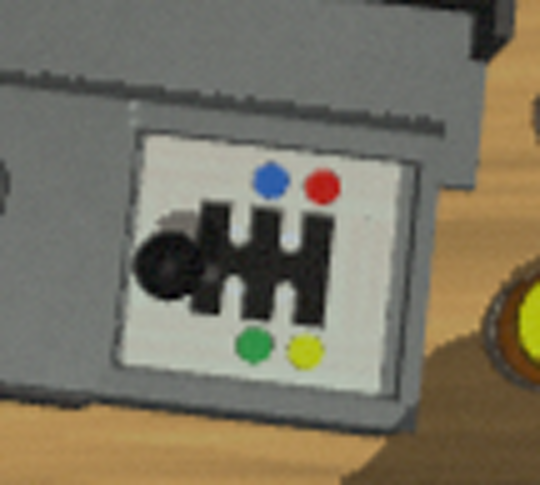

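View pics/c_scene.png

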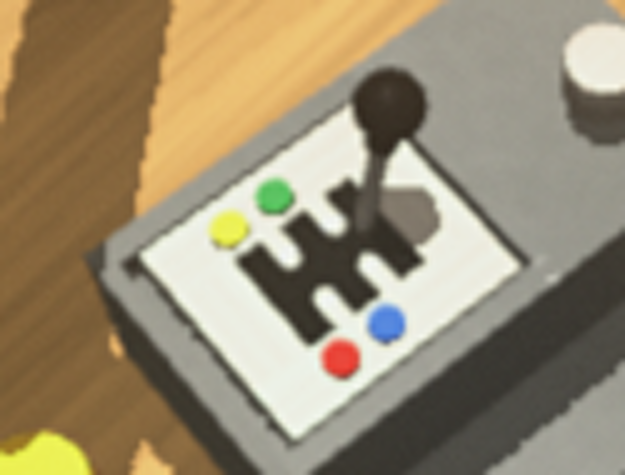

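The crops confirm green is centre column, near slot. The knob is at top (354,246) and scene (298,251), leaning left and roughly in neutral.

```bash
cat >> h.py <<'E'
G=np.array([.5243,-.1190,.105]); YAW=-.1375
def gb(p): return R.from_euler('z',-YAW).apply(np.asarray(p)-G)
def report(k=None):
    s=manip.get_state(); T=rot(s['ee_rot'])
    if k is not None: 
        q=gb(k); print('knob gb mm',(q*1000).round(1),'sel',np.arcsin(q[0]/.15).round(3),'cross',np.arctan2(q[1],q[2]+.075).round(3),'r',np.linalg.norm(q+[0,0,.075]).round(4))
    print('t',s['clock'],'tcp gb mm',(gb(s['position'])*1000).round(1),'tool x,z in gb',R.from_euler('z',-YAW).apply(T.apply([1,0,0])).round(3),T.apply([0,0,1]).round(3),'F',np.round(s['contact_force'],1),'w',s['width'])
E
python3 - <<'E'
from h import *
k=tri({'top':(354,246),'scene':(298,251)});print(k)
report(k)
s=manip.get_state();T=rot(s['ee_rot'])
tgt=G+R.from_euler('z',YAW).apply([.0,.105,.125])
print('to waypoint, tool axes',T.inv().apply(tgt-s['position']))
for n in ('top','scene'):
  p=dict(top=(354,246),scene=(298,251))[n]; print(gb(plane(n,p,.175)))
E
```

```text
[ 0.51765074 -0.06768886  0.17596392]
knob gb mm [-13.6  49.9  71. ] sel -0.091 cross 0.33 r 0.1549
t 0.1 tcp gb mm [-210.1 -427.4  125.5] tool x,z in gb [0.824 0.567 0.   ] [-0.001  0.002 -1.   ] F [-0.3 -0.2  0.2] w 0.08568520533575039
to waypoint, tool axes [ 0.47478251 -0.31966695  0.00113644]
[-0.01430492  0.04861227  0.07      ]
[-0.01328781  0.05146767  0.07      ]
```

>>> servo_tool(series="0.038 -0.032 0 0 0 7 1; 0.076 -0.063 0 0 0 14 1; 0.114 -0.095 0 0 0 21 1; 0.152 -0.127 0 0 0 28 1; 0.19 -0.158 0 0 0 34.5 1", squeeze=20)

```text
clock: 0.6
position: [0.3569, -0.2855, 0.231]
ee_rot: [-0.0, 0.997, -0.071, -0.0]
contact_force: [1.0, -1.0, -0.2]
width: 0.0122
gripper_force: 0.0
```

```bash
python3 -c "
from h import *
report()"
```

```text
t 0.6 tcp gb mm [-143.  -187.9  126. ] tool x,z in gb [ 1.    -0.005 -0.   ] [-0.     0.001 -1.   ] F [ 1.  -1.  -0.2] w 0.01224222888114647
```

>>> servo_tool(series="0.014 -0.048 0 0 0 0 1; 0.028 -0.095 0 0 0 0 1; 0.042 -0.143 0 0 0 0 1; 0.055 -0.19 0 0 0 0 1; 0.068 -0.238 0 0 0 0 1")

```text
clock: 1.1
position: [0.4569, -0.0592, 0.2311]
ee_rot: [0.0, 0.998, -0.069, -0.0]
contact_force: [0.6, -0.8, 0.5]
width: 0.0001
gripper_force: 0.0
```

>>> servo_tool(series="0 0 0 0 0 0 1; 0 0 0.02 0 0 0 1; 0 0 0.04 0 0 0 1; 0 0 0.065 0 0 0 1; 0 0 0.065 0 0 0 1")

```text
clock: 1.6
position: [0.4537, -0.061, 0.1634]
ee_rot: [-0.001, 0.998, -0.069, -0.004]
contact_force: [-0.2, -0.3, -0.2]
width: -0.0
gripper_force: 0.0
```

```bash
python3 -c "
from h import *
report()
im=eyes.get_image('scene');cv2.imwrite('pics/s1.png',cv2.resize(im[150:350,180:420,::-1],None,fx=3,fy=3))"
```

```text
t 1.6 tcp gb mm [-77.9  47.7  58.4] tool x,z in gb [ 1.    -0.    -0.008] [-0.008  0.002 -1.   ] F [-0.2 -0.3 -0.2] w -3.7725601014059764e-05
```

View pics/s1.png

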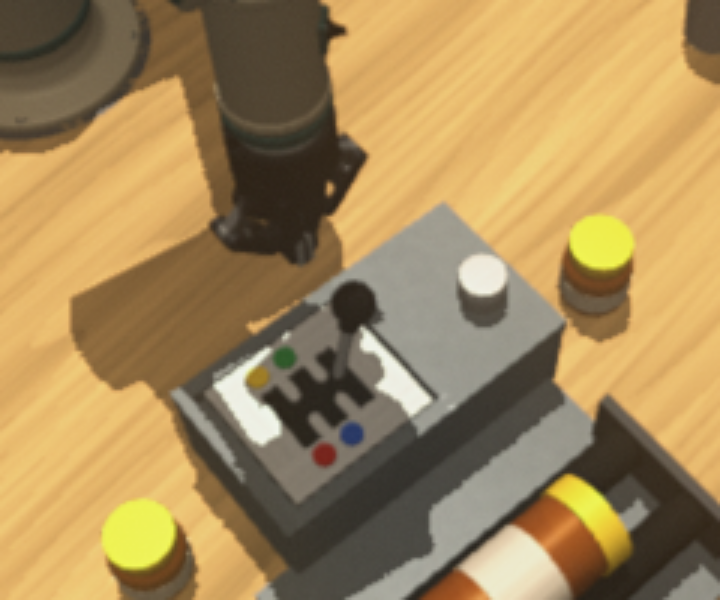

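Fingertips (crop ~(300,255)) stand in front of the knob (353,300), with the lever unmoved. Now I push +x gently.

>>> servo_tool(series="0.01 0 0 0 0 0 1; 0.02 0 0 0 0 0 1; 0.028 0 0 0 0 0 1; 0.03 0 0 0 0 0 1; 0.03 0 0 0 0 0 1")

```text
clock: 2.15
position: [0.4871, -0.0655, 0.1665]
ee_rot: [0.0, 0.998, -0.069, 0.0]
contact_force: [0.5, 0.4, 0.3]
width: 0.0002
gripper_force: 0.0
```

>>> servo_tool(series="0.003 0 0 0 0 0 1; 0.006 0 0 0 0 0 1; 0.009 0 0 0 0 0 1; 0.011 0 0 0 0 0 1; 0.011 0 0 0 0 0 1")

```text
clock: 2.65
position: [0.4974, -0.0666, 0.1663]
ee_rot: [-0.0, 0.998, -0.069, -0.0]
contact_force: [-1.8, 1.2, 1.5]
width: 0.0003
gripper_force: 1.0
```

```bash
python3 -c "
from h import *
report()
for n,b in (('scene',(180,150,420,350)),('top',(310,190,420,290))):
  x0,y0,x1,y1=b
  im=eyes.get_image(n);cv2.imwrite('pics/%s2.png'%n,im[:,:,::-1]);c=cv2.resize(im[y0:y1,x0:x1,::-1],(400,400*(y1-y0)//(x1-x0)),interpolation=cv2.INTER_CUBIC);cv2.imwrite('pics/c%s2.png'%n,c)
a=cv2.imread('pics/cscene2.png');b=cv2.imread('pics/ctop2.png');h=min(len(a),len(b));cv2.imwrite('pics/m2.png',np.hstack([a[:h],b[:h]]))"
```

```text
t 2.65 tcp gb mm [-33.8  48.2  61.3] tool x,z in gb [ 1.  0. -0.] [-0.  0. -1.] F [-1.8  1.2  1.5] w 0.0002615729325472035
```

View pics/m2.png

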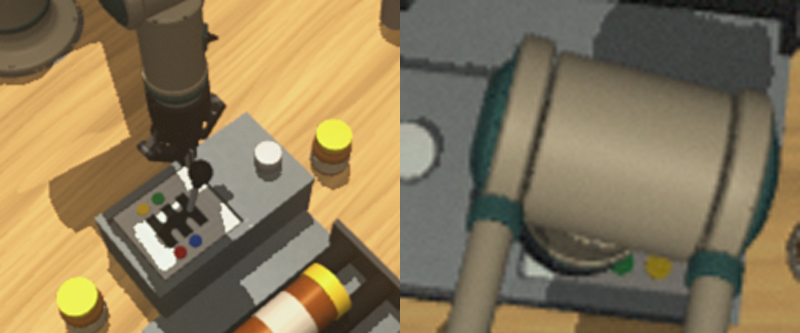

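Left panel: the fingers touch the knob at scene ≈(300.6,253.8). The top view is blocked by the arm. I'll measure the knob with the scene ray.

```bash
cat >> h.py <<'E'
def sknob(im,show=None):
    # scene knob: fit circle through right/lower dark boundary is awkward -> intersect ray with knob sphere of radius .15
    pass
def onsphere(u,v,n='scene'):
    e,d=ray(n,u,v);d=d/np.linalg.norm(d);o=e-(G-[0,0,.075]);b=o@d;c=o@o-.15**2;q=b*b-c
    return e+d*(-b-np.sqrt(max(q,0)))
E
python3 -c "
from h import *
report(onsphere(298,251));report(onsphere(300.6,253.8))
im=cv2.imread('pics/scene2.png');o=im[235:275,280:325];cv2.imwrite('pics/k2.png',np.hstack([cv2.resize(x,None,fx=9,fy=9,interpolation=cv2.INTER_CUBIC) for x in (o,)]))"
```

```text
knob gb mm [-16.   53.3  64.3] sel -0.107 cross 0.365 r 0.15
t 2.75 tcp gb mm [-33.9  48.1  61.2] tool x,z in gb [ 1.  0. -0.] [-0.  0. -1.] F [-2.   1.3  0.1] w 0.00015509021737164196
knob gb mm [-6.3 52.9 65.2] sel -0.042 cross 0.361 r 0.15
t 2.75 tcp gb mm [-33.9  48.1  61.2] tool x,z in gb [ 1.  0. -0.] [-0.  0. -1.] F [-2.   1.3  0.1] w 0.00015509021737164196
```

View pics/k2.png

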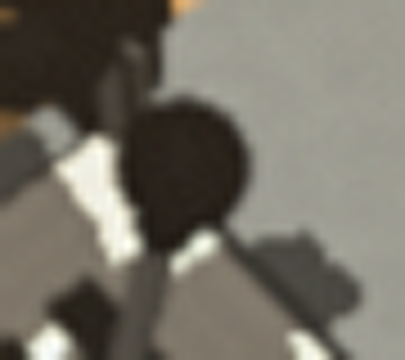

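Knob centre is at scene (300.6,254.1), so x≈-6 mm. That agrees with TCP −34 + 28 mm contact offset. Another 6 mm reaches neutral.

>>> servo_tool(series="0.002 0 0 0 0 0 1; 0.004 0 0 0 0 0 1; 0.006 0 0 0 0 0 1; 0.006 0 0 0 0 0 1; 0.006 0 0 0 0 0 1")

```text
clock: 3.25
position: [0.5036, -0.0677, 0.1663]
ee_rot: [0.0, 0.998, -0.069, 0.0]
contact_force: [-1.9, 0.7, 1.1]
width: -0.0001
gripper_force: 0.7
```

>>> servo_tool(series="-0.01 0 0 0 0 0 1; -0.03 0 0 0 0 0 1; -0.045 0 0 0 0 0 1; -0.045 -0.025 0 0 0 0 1; -0.045 -0.05 0 0 0 0 1")

```text
clock: 3.75
position: [0.4649, -0.0119, 0.1666]
ee_rot: [0.0, 0.998, -0.07, 0.001]
contact_force: [0.3, 1.3, 0.2]
width: -0.0001
gripper_force: 0.0
```

```bash
python3 -c "
from h import *
im=eyes.get_image('scene');cv2.imwrite('pics/scene3.png',im[:,:,::-1])
x0,y0=283,240
m=(im[y0:y0+35,x0:x0+40].max(2)<52).astype(np.uint8);
m=cv2.morphologyEx(m,cv2.MORPH_OPEN,cv2.getStructuringElement(cv2.MORPH_ELLIPSE,(9,9)))
N,_,st,c=cv2.connectedComponentsWithStats(m)
for i in range(1,N):print(c[i]+[x0,y0],st[i]);report(onsphere(*(c[i]+[x0,y0])))"
```

```text
[301.73076923 255.05128205] [ 12   8  14  15 156]
knob gb mm [-2.1 52.8 65.4] sel -0.014 cross 0.359 r 0.15
t 3.8 tcp gb mm [-73.6 101.6  61.6] tool x,z in gb [ 1.    -0.     0.001] [ 0.002  0.003 -1.   ] F [0.4 3.  0.4] w -0.00016672576193096954
```

>>> servo_tool(series="0.025 0 0 0 0 0 1; 0.05 0 0 0 0 0 1; 0.07 0 0 0 0 0 1; 0.074 0 0 0 0 0 1; 0.074 0 0 0 0 0 1")

```text
clock: 4.3
position: [0.5385, -0.0222, 0.1661]
ee_rot: [0.0, 0.998, -0.069, -0.0]
contact_force: [-1.6, 0.3, 0.1]
width: -0.0005
gripper_force: 0.0
```

>>> servo_tool(series="0 0.008 0 0 0 0 1; 0 0.015 0 0 0 0 1; 0 0.022 0 0 0 0 1; 0 0.028 0 0 0 0 1; 0 0.028 0 0 0 0 1")

```text
clock: 4.8
position: [0.5353, -0.0496, 0.1678]
ee_rot: [-0.001, 0.998, -0.069, 0.001]
contact_force: [0.2, 2.6, 3.6]
width: 0.0
gripper_force: 2.2
```

```bash
cat >> h.py <<'E'
def look(n,x0=270,y0=240,x1=325,y1=285):
    im=eyes.get_image('scene');cv2.imwrite(f'pics/{n}.png',im[:,:,::-1])
    m=(im[y0:y1,x0:x1].max(2)<52).astype(np.uint8)
    m=cv2.morphologyEx(m,cv2.MORPH_OPEN,cv2.getStructuringElement(cv2.MORPH_ELLIPSE,(9,9)))
    N,_,st,c=cv2.connectedComponentsWithStats(m)
    for i in range(1,N):print(c[i]+[x0,y0],st[i]);report(onsphere(*(c[i]+[x0,y0])))
    cv2.imwrite(f'pics/{n}_c.png',cv2.resize(im[200:320,230:350,::-1],None,fx=5,fy=5,interpolation=cv2.INTER_CUBIC))
E
python3 -c "
from h import *
look('s4')"
```

```text
[301.27761194 250.68358209] [ 22   0  24  25 335]
knob gb mm [-13.1  60.2  61.8] sel -0.088 cross 0.414 r 0.15
t 4.85 tcp gb mm [ 1.3 70.3 62.6] tool x,z in gb [ 1.    -0.001  0.002] [ 0.003  0.002 -1.   ] F [-0.2  3.5  3.8] w 0.0004286698788592344
[285.31666667 281.58333333] [10 38 11  7 60]
knob gb mm [ 28.1 -16.1  71.5] sel 0.189 cross -0.109 r 0.15
t 4.85 tcp gb mm [ 1.3 70.3 62.6] tool x,z in gb [ 1.    -0.001  0.002] [ 0.003  0.002 -1.   ] F [-0.2  3.5  3.8] w 0.0004286698788592344
```

View pics/s4_c.png

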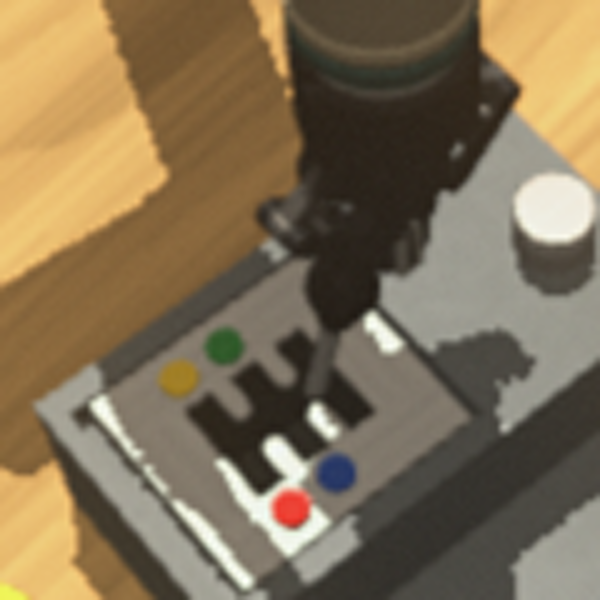

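The knob sits at crop ≈(345,293), merged with the dark fingers, which touch it from the left side. The upward force says the tips ride high on the ball, so I'll back off, lower 14 mm and push again.

>>> servo_tool(series="0 -0.008 0 0 0 0 1; 0 -0.015 0 0 0 0 1; 0 -0.015 0.008 0 0 0 1; 0 -0.015 0.015 0 0 0 1; 0 -0.015 0.015 0 0 0 1")

```text
clock: 5.35
position: [0.5358, -0.0348, 0.1495]
ee_rot: [0.0, 0.998, -0.068, -0.002]
contact_force: [-0.0, 0.1, 0.0]
width: 0.0002
gripper_force: 0.0
```

>>> servo_tool(series="0 0.005 0 0 0 0 1; 0 0.01 0 0 0 0 1; 0 0.015 0 0 0 0 1; 0 0.02 0 0 0 0 1; 0 0.02 0 0 0 0 1")

```text
clock: 5.85
position: [0.5346, -0.0553, 0.1518]
ee_rot: [-0.0, 0.998, -0.069, 0.001]
contact_force: [0.8, 1.1, 1.8]
width: 0.0003
gripper_force: 0.6
```

```bash
python3 -c "
from h import *
report()"
```

```text
t 5.85 tcp gb mm [ 1.5 64.5 46.8] tool x,z in gb [ 1.    -0.001  0.001] [ 0.001 -0.    -1.   ] F [0.8 1.1 1.8] w 0.00027150669440207363
```

>>> servo_tool(series="0 0.005 0 0 0 0 1; 0 0.01 0 0 0 0 1; 0 0.015 0 0 0 0 1; 0 0.02 0 0 0 0 1; 0 0.02 0 0 0 0 1")

```text
clock: 6.35
position: [0.5317, -0.0757, 0.1517]
ee_rot: [0.001, 0.998, -0.069, 0.0]
contact_force: [-0.5, -0.1, 4.0]
width: 0.0006
gripper_force: 1.9
```

```bash
python3 -c "
from h import *
look('s5')"
```

```text
[293.89619377 251.92906574] [ 11   0  30  31 578]
knob gb mm [-18.7  44.   67.2] sel -0.125 cross 0.3 r 0.15
t 6.4 tcp gb mm [ 1.4 43.9 46.7] tool x,z in gb [ 1.    -0.     0.001] [ 0.    -0.002 -1.   ] F [-0.3  0.5  3.9] w -0.00024092740789385473
```

View pics/s5_c.png

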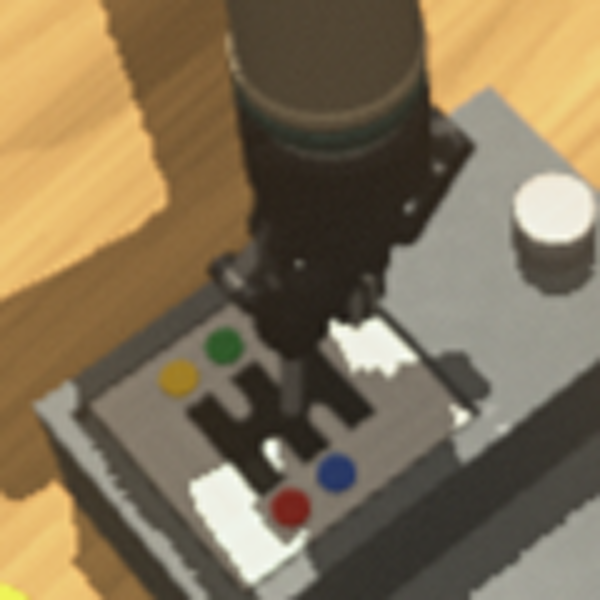

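The rod crosses the gate at crop ≈(290,408) and the gate centre is at ≈(280,410), so the lever still has a bit left to go.

```bash
python3 -c "
from h import *
for c in ((290,408),(280.5,409.5),(315,388)): print((gb(plane('scene',(c[0]/5+230,c[1]/5+200),.105))*1000).round(1))
im=cv2.imread('pics/s5.png')[268:290,275:300];print(im.max(2)[8:18])"
```

```text
[ 1.3  5.9 -0. ]
[-0.9  2.1 -0. ]
[ 0.7 20.9 -0. ]
[[121  91  57  42  42  43  42  43  45  63  84  80  72  74  68  54  43  41
   41  42  41  38  41  44  68]
 [129 118  89  57  44  42  43  41  39  44  56  68  74  72  69  54  44  41
   40  39  40  39  42  40  46]
 [130 130 118  82  50  41  43  44  41  41  45  63  74  74  70  54  41  40
   40  40  40  41  41  39  39]
 [130 131 128 116  75  46  44  43  43  44  45  63  73  73  69  52  43  41
   43  41  42  39  42  40  41]
 [128 131 132 127  93  56  43  41  44  41  45  63  73  73  69  53  45  60
   67  61  48  42  39  40  40]
 [108 127 129 130 114  69  44  43  43  43  46  63  74  72  69  51  52  98
  114 111  86  54  40  37  39]
 [ 77 111 129 130 106  65  43  43  41  43  43  55  63  67  59  48  66 114
  131 129 118  87  54  41  39]
 [ 53  77 100 100  75  51  42  40  44  44  43  46  50  49  46  42  67 113
  131 131 126 116  86  54  39]
 [ 44  50  60  60  49  44  43  43  43  41  41  44  41  41  40  42  52  96
  123 130 130 127 115  87  53]
 [ 44  42  44  45  43  43  44  42  44  42  41  39  41  41  41  41  40  64
   98 122 129 129 127 117  88]]
```

>>> servo_tool(series="0 0.003 0 0 0 0 1; 0 0.006 0 0 0 0 1; 0 0.009 0 0 0 0 1; 0 0.01 0 0 0 0 1; 0 0.01 0 0 0 0 1")

```text
clock: 6.9
position: [0.5307, -0.0848, 0.1522]
ee_rot: [0.0, 0.998, -0.069, 0.001]
contact_force: [-0.0, 2.7, 7.7]
width: -0.0
gripper_force: 3.7
```

```bash
python3 -c "
from h import *
report()
im=eyes.get_image('scene');cv2.imwrite('pics/s6.png',im[:,:,::-1]);print(im.max(2)[270:288,275:300])"
```

```text
t 6.9 tcp gb mm [ 1.6 34.7 47.2] tool x,z in gb [1.    0.    0.002] [ 0.001 -0.001 -1.   ] F [-0.   2.7  7.7] w -3.193267893268356e-05
[[ 88  89  84  65  46  40  41  41  38  40  39  38  39  40  38  39  39  40
   49 106 219 242 240 239 238]
 [ 88  82  87  97  95  62  42  40  37  40  39  40  38  40  39  39  42  41
   37  61 142 184 232 239 238]
 [ 89  87 102 118 100  68  46  46  45  40  38  38  38  39  39  41  43  41
   38  40  60 113 218 242 239]
 [114 116 113  94  68  53  46  56  65  56  46  46  50  60  52  41  42  42
   41  38  40  71 175 236 240]
 [128 116  90  62  46  43  44  50  63  66  63  63  65  83  64  42  42  42
   41  41  39  43  96 182 235]
 [114  87  58  45  42  42  44  43  52  66  71  68  69  87  66  43  41  42
   41  41  40  38  49 101 184]
 [120  90  58  44  41  43  41  42  47  62  71  71  69  70  53  40  42  41
   40  41  41  40  39  51  98]
 [128 117  87  54  43  42  43  42  46  65  70  70  67  56  43  41  41  40
   42  39  42  41  39  38  46]
 [130 128 117  81  50  40  41  43  43  61  72  71  68  53  43  41  40  42
   41  39  38  42  42  40  38]
 [130 130 127 115  7
[... 225 characters left out ...]
43  55  68  72  71  58  46  41  51  95
  114 109  85  53  41  38  40]
 [ 77 110 127 130 106  66  41  41  43  51  64  73  69  60  48  43  66 122
  134 129 117  87  54  37  40]
 [ 50  76  99  99  74  50  42  42  40  45  60  69  61  51  42  39  80 191
  171 133 126 117  86  54  40]
 [ 43  49  60  59  49  43  41  43  43  42  46  53  46  45  38  39  61 143
  145 131 129 127 116  87  51]
 [ 43  44  44  42  44  42  45  41  39  41  39  41  43  42  39  37  43  69
  102 123 129 131 127 115  86]
 [ 43  42  43  43  43  43  42  40  42  44  44  42  39  41  43  39  39  43
   64  98 122 128 127 126 117]
 [ 46  43  44  43  42  43  41  44  64  82  87  68  46  40  39  40  41  38
   43  66 100 123 128 126 126]]
```

```bash
python3 -c "
from h import *
c=eyes.camera_info('scene')
def proj(g):
  p=rot(c['orientation']).inv().apply(G+R.from_euler('z',YAW).apply(g)-c['eye']);return np.round([c['cx']+c['fx']*p[0]/p[2],c['cy']+c['fy']*p[1]/p[2]],1)
a,b=proj([0,0.0,0]),proj([0,0.0,.02]);print(a,b,proj([.042,0,.003]),proj([-.042,0,.003]))
for cr in (-.04,.0,.04,.08):
  d=np.array([0,np.sin(cr),np.cos(cr)]);print(cr,[proj(d*r-[0,0,.075]) for r in (.075,.085)])
"
```

```text
[285.6 282.7] [285.  278.8] [297. 295.] [274.4 269.7]
-0.04 [array([284.6, 283.5]), array([284.1, 281.7])]
0.0 [array([285.6, 282.7]), array([285.3, 280.8])]
0.04 [array([286.7, 282. ]), array([286.5, 279.9])]
0.08 [array([287.7, 281.2]), array([287.7, 279.1])]
```

>>> servo_tool(series="0 -0.006 0 0 0 0 1; 0 -0.006 -0.006 0 0 0 1; 0 -0.006 -0.01 0 0 0 1; 0 0 -0.01 0 0 0 1; 0 0.004 -0.01 0 0 0 1")

```text
clock: 7.45
position: [0.5298, -0.0885, 0.1615]
ee_rot: [-0.0, 0.998, -0.069, 0.0]
contact_force: [0.4, 3.6, 2.2]
width: -0.0002
gripper_force: 1.2
```

>>> servo_tool(series="0 0 0 0 0 0 1; 0 0 0 0 0 0 1")

```text
clock: 7.65
position: [0.5295, -0.0889, 0.1611]
ee_rot: [0.0, 0.998, -0.069, -0.0]
contact_force: [0.4, -0.2, 0.3]
width: 0.0001
gripper_force: 0.1
```

```bash
python3 -c "
from h import *
report()
im=eyes.get_image('scene');cv2.imwrite('pics/s7.png',im[:,:,::-1]);a=im.max(2)[276:284,283:291].astype(int)-42;a[a<0]=0;print(a);print(283+(a*np.arange(8)).sum(1)/a.sum(1))"
```

```text
t 7.65 tcp gb mm [ 1.  30.5 56.1] tool x,z in gb [ 1. -0. -0.] [-0. -0. -1.] F [ 0.4 -0.2  0.3] w 0.00010514559622823213
[[23 30 26 28 56 47 15  0]
 [22 28 30 26 29 17  1  0]
 [19 29 30 25 15  5  0  0]
 [20 29 29 26 13  1  1  0]
 [13 25 30 27 17  4  0  0]
 [ 9 23 27 28 23  8  0  0]
 [ 8 23 30 28 24  9  1  0]
 [ 3 18 28 27 21  6  0  0]]
[286.17777778 285.4379085  285.02439024 284.91596639 285.18965517
 285.48305085 285.55284553 285.61165049]
```

The rod is now centred (285.55 against 285.6 expected). Next I go round to the far side of the knob.

>>> servo_tool(series="0 -0.012 0 0 0 0 1; 0 -0.025 0 0 0 0 1; 0.02 -0.025 0 0 0 0 1; 0.04 -0.025 0 0 0 0 1; 0.055 -0.025 0 0 0 0 1")

```text
clock: 8.2
position: [0.5887, -0.0698, 0.1613]
ee_rot: [-0.0, 0.998, -0.068, 0.0]
contact_force: [-0.4, 0.9, 0.3]
width: 0.0001
gripper_force: 0.0
```

>>> servo_tool(series="0 0 0 0 0 0 1; 0 0.02 0 0 0 0 1; 0 0.04 0 0 0 0 1; 0 0.055 0.003 0 0 0 1; 0 0.055 0.003 0 0 0 1")

```text
clock: 8.7
position: [0.579, -0.1266, 0.1578]
ee_rot: [0.0, 0.998, -0.069, -0.001]
contact_force: [-0.5, 0.3, -0.7]
width: -0.0001
gripper_force: 0.0
```

```bash
python3 -c "
from h import *
report()"
```

```text
t 8.7 tcp gb mm [55.2  0.  52.8] tool x,z in gb [ 1.    -0.002 -0.001] [-0.001 -0.    -1.   ] F [-0.5  0.3 -0.7] w -6.315895722750362e-05
```

Push −x: contact is expected at x=28.

>>> servo_tool(series="-0.01 0 0 0 0 0 1; -0.02 0 0 0 0 0 1; -0.026 0 0 0 0 0 1; -0.032 0 0 0 0 0 1; -0.036 0 0 0 0 0 1")

```text
clock: 9.2
position: [0.5448, -0.1201, 0.1589]
ee_rot: [-0.0, 0.998, -0.069, 0.001]
contact_force: [2.6, 1.7, 0.8]
width: 0.0003
gripper_force: 1.1
```

>>> servo_tool(series="-0.004 0 0 0 0 0 1; -0.008 0 0 0 0 0 1; -0.012 0 0 0 0 0 1; -0.016 0 0 0 0 0 1; -0.016 0 0 0 0 0 1")

```text
clock: 9.7
position: [0.5278, -0.1186, 0.1582]
ee_rot: [0.0, 0.998, -0.069, -0.0]
contact_force: [1.3, 0.4, 1.6]
width: -0.0002
gripper_force: 0.6
```

```bash
python3 -c "
from h import *
look('s8',255,235,310,280)"
```

```text
[280.72855314 254.86939821] [  9   4  36  35 781]
knob gb mm [-29.7  16.2  71.1] sel -0.2 cross 0.11 r 0.15
t 9.75 tcp gb mm [ 3.6  0.8 53.2] tool x,z in gb [ 1.     0.    -0.001] [-0.001 -0.    -1.   ] F [1.5 0.2 1. ] w -1.2883381870313022e-05
```

View pics/s8_c.png

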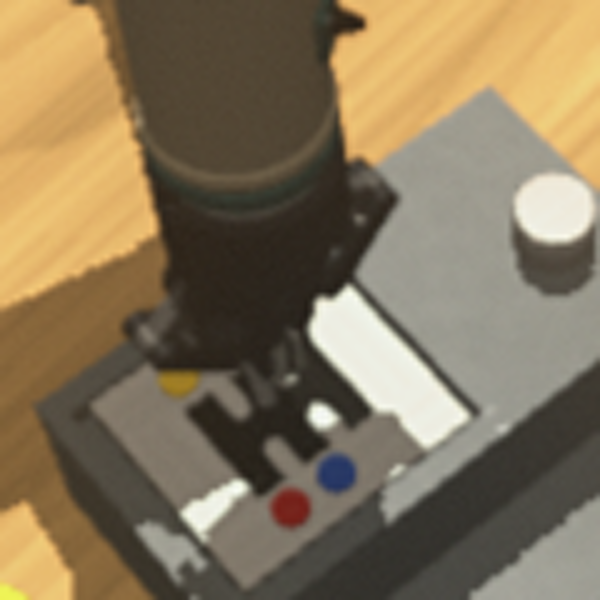

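The lever's rod (crop ≈(255,388)) has entered the centre column towards green, under low force. Continuing.

>>> servo_tool(series="-0.004 0 0 0 0 0 1; -0.008 0 0 0 0 0 1; -0.012 0 0 0 0 0 1; -0.014 0 0 0 0 0 1; -0.014 0 0 0 0 0 1")

```text
clock: 10.25
position: [0.5141, -0.1166, 0.1582]
ee_rot: [0.0, 0.998, -0.069, -0.0]
contact_force: [0.8, 1.0, -1.3]
width: -0.0
gripper_force: 0.6
```

>>> servo_tool(series="-0.002 0 0 0 0 0 1; -0.004 0 0 0 0 0 1; -0.005 0 0 0 0 0 1; -0.005 0 0 0 0 0 1")

```text
clock: 10.65
position: [0.5096, -0.1159, 0.1583]
ee_rot: [0.0, 0.998, -0.069, -0.0]
contact_force: [2.0, -0.0, -1.3]
width: 0.0004
gripper_force: 0.9
```

```bash
python3 -c "
from h import *
report()"
```

```text
t 10.65 tcp gb mm [-15.    1.   53.3] tool x,z in gb [ 1.  0. -0.] [-0. -0. -1.] F [ 2.  -0.  -1.3] w 0.00042800480217661745
```

>>> servo_tool(series="-0.001 0 0 0 0 0 1; -0.002 0 0 0 0 0 1; -0.002 0 0 0 0 0 1")

```text
clock: 10.95
position: [0.5076, -0.1157, 0.1583]
ee_rot: [0.0, 0.998, -0.069, -0.0]
contact_force: [2.1, 0.2, -1.0]
width: -0.0002
gripper_force: 1.0
```

>>> servo_tool(series="0.015 0 0 0 0 0 1; 0.035 0 0 0 0 0 1; 0.055 0 0 0 0 0 1; 0.055 0 -0.04 0 0 0 1; 0.055 0 -0.08 0 0 0 1")

```text
clock: 11.45
position: [0.5609, -0.1229, 0.2375]
ee_rot: [-0.001, 0.998, -0.069, -0.003]
contact_force: [1.3, -0.5, -0.6]
width: 0.0001
gripper_force: 0.0
```

>>> servo_tool(series="0 -0.045 -0.03 0 0 0 1; 0 -0.09 -0.06 0 0 0 1; 0 -0.13 -0.06 0 0 0 1; 0 -0.17 -0.06 0 0 0 1; 0 -0.2 -0.06 0 0 0 1")

```text
clock: 11.95
position: [0.5887, 0.0772, 0.2987]
ee_rot: [-0.0, 0.998, -0.068, -0.001]
contact_force: [0.6, -0.3, -0.1]
width: -0.0
gripper_force: 0.0
```

```bash
python3 -c "
from h import *
look('s9',250,240,300,285)
im=eyes.get_image('top');cv2.imwrite('pics/t9.png',im[:,:,::-1])
print([(k,v[0].round(1)) for k,v in discs('top',im,(340,218,408,275)).items()])
print(knob(im,(335,225,400,275)))
a=cv2.imread('pics/scene0.png').astype(int);print('tin',[ (x.max(2)[238:252,332:352]>170).sum() for x in (a,cv2.imread('pics/s9.png'))])
"
```

```text
[('blue', array([373.7, 228.6])), ('yellow', array([381.5, 263.2])), ('red', array([384., 230.]))]
[(array([372., 245.]), array([33, 16,  9,  9, 57], dtype=int32)), (array([373.41085271, 259.89147287]), array([ 33,  29,  12,  13, 129], dtype=int32))]
tin [np.int64(157), np.int64(118)]
```

```bash
python3 -c "
from h import *
p=onsphere(373.4,259.9,'top');report(p)
im=cv2.imread('pics/s9.png')[:,:,::-1].copy();i0=cv2.imread('pics/scene0.png')[:,:,::-1].copy()
d=discs('scene',im,(240,255,325,310));print({k:v for k,v in d.items()})
for n,x in (('0',i0),('9',im)):
  m=cv2.inRange(cv2.cvtColor(x[225:265,320:365],cv2.COLOR_RGB2HSV),(0,0,150),(180,60,255));N,_,st,c=cv2.connectedComponentsWithStats(m);print('tin',n,c[1:]+[320,225],st[1:,4])
t=cv2.imread('pics/t9.png')[:,:,::-1].copy();t0=cv2.imread('pics/top0.png')[:,:,::-1].copy()
print(t.max(2)[250:272,362:388])
"
```

```text
knob gb mm [-41.7  -0.4  69.1] sel -0.282 cross -0.003 r 0.15
t 12.05 tcp gb mm [ 36.8 204.6 193.1] tool x,z in gb [ 1.     0.005 -0.002] [-0.002  0.002 -1.   ] F [ 1.2 -0.1 -0.3] w -1.0042631436040195e-05
{'green': (array([273., 269.]), np.int32(8)), 'blue': (array([297.     , 294.34375]), np.int32(32)), 'yellow': (array([265.62857143, 275.57142857]), np.int32(35)), 'red': (array([287.8974359 , 301.28205128]), np.int32(39))}
tin 0 [[337.26206897 246.64655172]] [1160]
tin 9 [[341.01190476 242.1957672 ]
 [332.         264.        ]] [756   1]
[[ 26  34  75 174 183 185 145  61  37  27  29  15  24  79  97 106  68  26
   27  38  31  26  38 108 176 183]
 [ 21  32 101 177 187 189 123  53  33  25  22  29  30  97 107 110  99  47
   15  24  34  30  42 128 179 185]
 [ 19  36 131 175 182 189 100  46  36  38  33  26  40  98 109 111  94  39
   28  26  31  31  37 142 181 182]
 [ 30  37 131 175 181 183  98  54  52  38  35  29  26  85  88 105  89  37
   20  16  34  39  37 147 180 184]
 [ 20  22 140 178 183 182 100  38  32  31  28  14  29  43  50  71  85  40
   26  27  21  37  40 167 184 185]
 [ 27  
[... 1146 characters left out ...]
23  50 165
  188 190 189 189 184 181 181 180]
 [110 113 109 177 185 188 174 138  69  33  22  29  23  26  10  85 160 155
  174 175 185 184 184 178 182 183]
 [107 110 109 178 185 185 184 179 169 133  95  63  89  91 160 169 184 180
  182 184 188 187 183 184 182 181]
 [ 79  77  82 119 140 143 160 165 182 177 171 167 171 168 183 186 185 186
  188 187 187 187 187 187 185 185]
 [ 70  68  68  77 104 109 108 105 116 115 125 125 127 141 163 163 164 185
  186 185 185 186 186 187 185 185]
 [ 70  69  69  72 111 112 112 107 106 106 112 109 104 109 116 113 107 117
  115 122 124 138 144 161 162 180]
 [ 69  72  69  71 111 116 113 115 111 116 114 115 110 112 111 112 107 109
  109 112 103 108 110 110 105 114]]
```

```bash
python3 -c "
from rig import manip
print(manip.sign_off())"
```

```text
the job is handed in; nothing more can be done
None
```

I pushed the lever home in the green slot (centre column, near side) and handed the job in at about 12 s; the last image put the pin about 21 mm from the green disc (limit 24 mm). Read-out forces stayed below 10 N and the fingers kept clear of the loose items, though I did not re-measure where those stand.

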